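Shunt the container train into the shed, up to the hidden buffer

ROBOT

A 6-joint arm with a two-finger parallel gripper is mounted at the origin on the work surface. World frame = base frame: x ahead of the robot, y to its left, z up, the work surface at z = 0. Lengths are in m, angles in rad, forces in N, time in s.
With the tool pointing down it reaches from about 0.225 to 0.875 m from the base axis. Payload 3.4 kg.
Tool frame: the origin (TCP) lies at the very end of the fingers, on their centre line; the grasp point (between the pads) lies behind it (grip_depth is the z of the grasp point in the tool frame, in m); z points along the fingers, y is the line along which they close (so a half turn about z gives the same grasp; the last joint's range is limited). The gripper opens to 85 mm and grips with 20 to 120 N. Pads are 22 mm wide; open, the fingers measure 114 mm over their backs; the gripper's body (76 mm by 85 mm) begins 54 mm behind the grasp point. The pads swing forward as they close: fully open they stand 13 mm farther back than shut.
Start: joints at [-1.386, 0.276, 1.505, -0, 1.361, -0.121], TCP at [0.173, -0.548, 0.231] pointing down, gripper open.
Joint ranges: [-2.89, 2.89], [-0.75, 2.08], [0.22, 2.7], [-1.18, 4.32], [0.11, 2.71], [-2.7, 2.7]. Speed limits (rad/s): [2.57, 2.57, 3.14, 3.14, 3.14, 3.14].

INTERFACE

Orientations are given as a rotation vector (axis times angle).
In Python, from station import movep, line_to, set_joints, let_go, gripper_close, sleep, solve_ik, sense, read_camera, IKError, job_done, silhouettes, grip_depth gives the robot as it stands. The module is installed in compiled form; this text tells all that it offers. Calls block until the motion is done:
- movep(position, orientation): joint-space move of the TCP to a pose.
- line_to(position, velocity=0.15, rotation=None, stop_force=None): straight line of the TCP; rotation=None keeps the orientation; velocity is the mean speed in m/s. With stop_force (N) it stops when the force on the tool has changed by that much, and returns True; else False.
- set_joints(angles): joint-space move.
- let_go() and gripper_close(force=None): open the fingers fully, or close them until they stop; force is the grip in N (None keeps the last).
- sleep(seconds).
- solve_ik(position, orientation): joint angles nearest the present ones, or None.
- sense(): the state.
- read_camera(name): name is "scene" or "top"; returns a dict with "img" (420x560x3 uint8, red, green, blue), "z_map" (420x560 float32, m along the optical axis (not along the pixel's ray), 0 where there is no reading), "camera_matrix" (3x3 intrinsics, pixels), "view" (4x4, takes a point from world to camera coordinates). Camera axes: x right, y down, z forward; pixel columns grow to the right and rows downward; lengths in m; the calibration is good to about 2 mm. A picture is of the moment at which its call begins.
A pose or a line that the arm cannot do raises IKError and nothing moves.
- job_done(): hands the job in; it is judged then, once.
Trained networks look in a picture, given as the dict that the camera call returned (one of the last four; its "shot" number tells which), for a name from the list of things; names that differ only in an ending like _2 or _b are one class to them, and where a whole thing is asked for, a point or a joint stands for the part that bears it (a point fixed in the world has none). Each returns a list of dicts, best first, with "score" (0 to 1); they miss things now and then, are a little off and sometimes report something else, mostly with a low value. They report only what shows in the picture. A call takes as long as a camera call. They do not tell look-alikes from the thing itself.
- silhouettes(picture, label): "mask" (420x560 bool, what is visible of it) and "point" ([column, row] in pixels, amid what is visible of it).
The state is a dict: "clock": time; "q": joint angles; "qvel": joint speeds; "tau": joint torques, N m; "position": TCP position; "tcp_rot": TCP orientation; "wrist_force": force on the tool from outside, world axes, zero at the start; "moment": the same for the moment, N m; "gripper_width": finger opening in m; "grasp_force": force on a finger pad.
Only numpy, scipy, OpenCV 4.12 (cv2) and the standard library are available. Lean on these libraries where they do the work, as an engineer would, in place of code of your own. Each camera call takes 0.05 s, during which the arm holds its last target. There are 200 camera calls.

TASK

Shunt the train into the engine shed: push the chrome locomotive along its track so that it closes up to the flat wagon and the wagon rolls in ahead of it until it rests against the rubber buffer block somewhere inside the shed, then leave both standing there closed up. You must feel for the block: let the wagon press lightly on it (a few newtons), but do not shift it, and never push on the locomotive with more than 18 newtons. Do not touch the wagon or its load, keep the blue container riding on the wagon, and leave the other toys alone.

Things in the scene. Friction and masses are not known exactly. Their poses are not given: they have to be found in the camera images.
- track: Fixed beech toy track, 44 mm wide, leading into an engine shed. Origin: on the table top, on the track's centre line, at the shed mouth; x runs along the track into the shed, z up. It spans x = -360 to +165 mm; its top is 12 mm above the table, with two wheel grooves 9 mm wide, 6 mm deep, at y = +-11.5 mm. Its place and heading on the table vary.
- shed_mouth (a point): Centre of the shed's opening, 44 mm above the track's origin. The shed (white walls, red flat roof) is one with the track and spans x = 0 to 165 mm (roof from -8 to 173 mm), 126 mm wide over the roof, 102 mm high; opening 98 mm wide and 88 mm high.
- buffer_holder: Steel holder on the inside of the shed's back wall, x = 157 mm of the track. It carries the dark hard-silicone buffer block (25 mm thick, 46 mm wide, 16 to 50 mm above the table), clamped by friction anywhere along it: its face lies 55 to 110 mm inside the shed mouth. Roof and walls hide it, its place is not measured; over about 9 N of push it slips back.
- loco: Chrome aluminium locomotive, 110 mm long, 34 wide (cab roof 40, overhanging the back by 2 mm), 68 high, 0.14 to 0.28 kg. Origin: under the wheels' centre, in the grooves 6 mm above the table; x points forwards, to wagon and shed. Flat upright back at x = -55 mm, 12 to 62 mm above the origin. The wheels do not turn: it slides (friction about 0.5 to 0.7) and stays where left.
- loco_nose (a point): Centre of the locomotive's flat front buffer beam (34 mm wide, 14 mm high), x = +55 mm, 18 mm above its origin.
- loco_back (a point): Centre of the lower part of the locomotive's flat back, x = -55 mm, 18 mm above its origin.
- wagon: Dark wooden flat wagon, 100 mm long, 34 mm wide, deck 26 mm above its origin, about 0.12 kg (0.08 to 0.17). Origin: centre of the underside of the wheels, 6 mm above the table; x points towards the shed. Stands on the track between locomotive and shed, 15 to 40 mm ahead of the locomotive; slides with friction like it.
- wagon_nose (a point): Centre of the wagon's flat front end (towards the shed), x = +50 mm, 18 mm above its origin.
- wagon_tail (a point): Centre of the wagon's flat rear end (towards the locomotive), x = -50 mm, 18 mm above its origin.
- container: Blue plastic freight container, 70 x 30 x 32 mm, 50 g, standing loose on the wagon's deck. Origin: centre of its underside; x along its length.
- track_stack: Bystander: three stacked spare track pieces, 144 x 50 x 36 mm, loose, beside the track. Origin: centre of underside.
- tree: Bystander: green wooden tree, 48 mm wide, 88 mm tall, loose, beside the track. Origin: centre of underside.
- signal: Bystander: toy light signal, 34 mm wide, 88 mm tall, loose, beside the track near the shed mouth. Origin: centre of underside.
- yellow_container: Bystander: yellow freight container, 70 x 30 x 32 mm, loose, beside the shed. Origin: centre of underside.
- crane: Bystander: wooden toy crane with jib and crank lever, base 100 x 100 mm, 214 mm tall, loose, on the robot's right. Origin: centre of underside.
Mind the look-alikes: they are no part of the job. Several things have the shape of the container; the one meant has the colours described above.

How it is judged:
On the way, in this order (a step that is already met when the one before it is completed fails the run):
1. the locomotive has closed up to the wagon (horizontal distance between loco_nose and wagon_tail below 0.005 m), for 0.1 s.
2. the wagon presses on the buffer block with at least 1 N (contact force between wagon and buffer_holder above 1 N), for 0.02 s.
At the end, for the whole second after the job is handed in: The wagon's nose is within 4 mm of the buffer block, the locomotive's nose within 6 mm of the wagon's tail, the block has shifted less than 6 mm, both vehicles stand level on the track at rest, and the container stands on the wagon (horizontal distance between wagon_nose and block_c0 below 0.0165 m and horizontal distance between loco_nose and wagon_tail below 0.006 m and distance of block_c0 from where it was at the start of the episode below 0.006 m and angle between each of loco, wagon's own z axis and vertical below 0.06 rad and distance between container and wagon below 0.04 m and angle between container's own z axis and vertical below 0.1 rad and linear speed of each of loco, wagon below 0.01 m/s); the robot touches nothing.
It fails at once if the locomotive is pushed or squeezed with more than 18 N (contact force between the fingers and loco above 18 N).
It fails at once if the buffer block is shifted 6 mm or more (distance of block_c0 from where it was at the start of the episode above 0.006 m).
It fails at once if the robot touches the wagon or the container (contact force between any of the arm, the fingers and wagon above 0.5 N or contact force between any of the arm, the fingers and container above 0.5 N).
It fails at once if the container falls off or slides about on the wagon (angle between container's own z axis and vertical above 0.3 rad or distance between container and wagon above 0.045 m).
It fails at once if another toy is moved by more than 15 mm (distance of any of track_stack, tree, signal, yellow_container, crane from where it was at the start of the episode above 0.015 m).
It also fails if it takes over 50 s, if anything falls off the work surface, if the arm or the gripper's body presses on something with over 40 N, if the wrist force passes 120 N, or if a joint passes its speed limit or range.

## Working session

There is one attempt and no reset: what is moved stays moved. The work goes in short steps, each a Python script; the robot and the scene stay as the last script left them, time stands still between calls to the robot, and variables do not carry over. Pictures are saved under pics/ and viewed, at most 10 in all, crops included, and the job is handed in when it is done.

```bash
mkdir -p pics; cat > h.py <<'E'
import numpy as np, cv2
from station import *
def pts(pic, mask):
    v,u=np.nonzero(mask&(pic["z_map"]>0)); z=pic["z_map"][v,u]; K=pic["camera_matrix"]
    c=np.stack([(u-K[0,2])*z/K[0,0],(v-K[1,2])*z/K[1,1],z,np.ones_like(z)])
    return (np.linalg.inv(pic["view"])@c)[:3].T
E
python3 - <<'E'
from h import *
print(grip_depth, sense())
for n in ["scene","top"]:
    p=read_camera(n); cv2.imwrite(f"pics/{n}0.png",p["img"][:,:,::-1])
    np.savez(f"{n}0.npz",**{k:p[k] for k in("img","z_map","camera_matrix","view")})
    for l in ["track","loco","wagon","container","signal","tree","track_stack","crane"]:
        for s in silhouettes(p,l)[:2]:
            P=pts(p,s["mask"])
            print(n,l,round(s["score"],2),np.round(s["point"]),s["mask"].sum(), np.round(np.percentile(P,[2,50,98],axis=0),3).tolist() if len(P) else None)
            np.save(f"m_{n}_{l}.npy",s["mask"]) if s is not None and s["score"]>.5 else 0
E
```

```text
-0.0187 {'clock': 0.0, 'q': array([-1.38602289e+00,  2.76623649e-01,  1.50614251e+00,  1.69183572e-05,
        1.36070697e+00, -1.21011128e-01]), 'qvel': array([ 4.39803913e-04,  4.27322829e-04, -1.53401695e-03, -1.01064529e-04,
        2.15197822e-03,  3.43801049e-05]), 'tau': array([-3.16898866e-05, -4.16776872e+01, -2.45804805e+01, -1.02830209e-04,
        1.08914904e-02, -6.22698224e-06]), 'position': array([ 0.1729948 , -0.54780068,  0.23041964]), 'tcp_rot': array([-3.10308785e+00, -4.78164279e-01,  6.81425487e-05]), 'wrist_force': array([-0.44978571,  0.05410861, -0.171129  ]), 'moment': array([0.0205497 , 0.01223876, 0.00139772]), 'grasp_force': 0.0, 'gripper_width': 0.0856888352058982}
scene track 0.96 [317. 214.] 5537 [[0.448, -0.211, -0.001], [0.555, -0.076, 0.045], [0.603, 0.298, 0.102]]
scene track 0.34 [357. 225.] 506 [[0.471, -0.007, 0.008], [0.548, 0.029, 0.059], [0.559, 0.064, 0.066]]
scene loco 0.85 [415. 249.] 1209 [[0.55, 0.121, 0.004], [0.575, 0.181, 0.048], [0.591, 0.226, 0.072]]
scene wagon 0.55 [363. 240.] 253 [[0.536, -0.008, 0.011], [0.554, 0.055, 0.028], [0.
[... 1398 characters left out ...]
 [148. 157.] 310 [[0.671, 0.202, 0.007], [0.705, 0.218, 0.03], [0.739, 0.237, 0.035]]
top signal 0.49 [213. 250.] 176 [[0.42, 0.015, -0.004], [0.44, 0.032, 0.007], [0.457, 0.047, 0.091]]
top tree 0.76 [152. 242.] 207 [[0.43, 0.178, 0.027], [0.449, 0.192, 0.048], [0.468, 0.213, 0.086]]
top track_stack 0.59 [203. 173.] 827 [[0.63, -0.017, 0.01], [0.66, 0.053, 0.034], [0.693, 0.121, 0.039]]
top track_stack 0.36 [201. 217.] 90 [[0.514, -0.015, 0.02], [0.538, 0.072, 0.03], [0.561, 0.084, 0.035]]
top crane 0.62 [418. 243.] 2214 [[0.393, -0.563, 0.001], [0.47, -0.507, 0.173], [0.531, -0.449, 0.215]]
top crane 0.41 [215. 251.] 140 [[0.423, 0.019, 0.003], [0.441, 0.032, 0.008], [0.457, 0.045, 0.091]]
```

```bash
python3 - <<'E'
from h import *
a=[cv2.imread("pics/scene0.png")[100:340,100:500],cv2.imread("pics/top0.png")[100:340,80:480]]
cv2.imwrite("pics/both.png",cv2.resize(np.vstack(a),None,fx=1.25,fy=1.25,interpolation=cv2.INTER_CUBIC))
for n in ["top","scene"]:
    p=dict(np.load(f"{n}0.npz")); P=pts(p,p["z_map"]>0)
    # shed roof
    R=P[(abs(P[:,2]-.102)<.004)&(P[:,0]>.4)&(P[:,0]<.65)&(P[:,1]>-.25)&(P[:,1]<.05)]
    print(n,"roof",len(R),cv2.minAreaRect(R[:,:2].astype(np.float32)))
    # track top, wherever visible
    L=pts(p,np.load(f"m_{n}_loco.npy")); L=L[L[:,2]>.066]
    print("loco roof",len(L),L[:,:2].mean(0), cv2.minAreaRect(L[:,:2].astype(np.float32)))
    B=p["img"].astype(int); blue=(B[:,:,2]>B[:,:,0]+40)&(B[:,:,2]>B[:,:,1]+20)
    Q=pts(p,blue&(p["z_map"]>0)); Q=Q[(Q[:,1]>-.1)&(Q[:,1]<.2)&(Q[:,0]>.45)&(Q[:,0]<.65)]
    print("blue",len(Q),np.round(np.percentile(Q,[2,50,98],axis=0),3).tolist() if len(Q) else 0)
E
```

```text
top roof 386 ((0.5148393511772156, -0.11916549503803253), (0.13729864358901978, 0.09866521507501602), 68.67253112792969)
loco roof 216 [0.5693412 0.2037603] ((0.5647938251495361, 0.17952238023281097), (0.09807591885328293, 0.03954152390360832), 78.6903076171875)
blue 278 [[0.521, -0.003, 0.056], [0.537, 0.03, 0.063], [0.554, 0.064, 0.067]]
scene roof 292 ((0.5227542519569397, -0.10230078548192978), (0.1553259938955307, 0.05999624729156494), 61.60028839111328)
loco roof 239 [0.57141169 0.20292463] ((0.5670394897460938, 0.17977577447891235), (0.09749744087457657, 0.044117074459791183), 79.38236236572266)
blue 399 [[0.52, -0.002, 0.036], [0.546, 0.035, 0.062], [0.559, 0.064, 0.066]]
```

View pics/both.png

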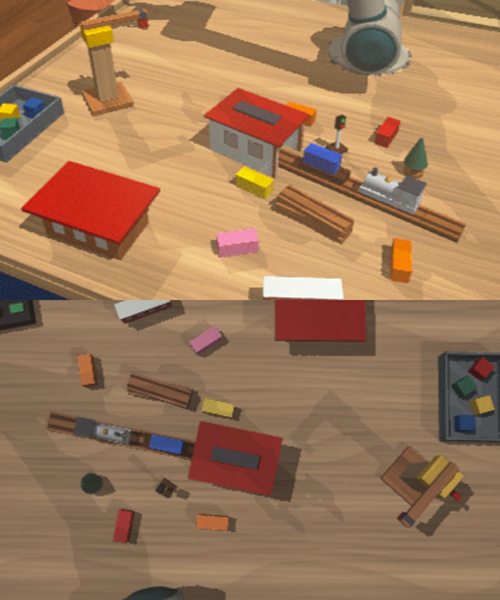

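The picture (crops at 1.25x, scene above, top below) shows the train on its track. The loco is at about (392,188) scene / (108,432) top, and the blue container on its wagon at (322,157) / (166,444). The red-roofed shed is ahead of them at (256,130) / (236,458).

Several things share the container's shape: yellow (254,181), pink (238,242), orange (401,260) and (300,113), and red (387,132). The blue one on the wagon at (322,157) is the only one that fits, and there is another blue thing in the tray. I won't touch any of them; I only push the loco.

Next I fit the track line.

```bash
python3 - <<'E'
from h import *
for n in ["top","scene"]:
    p=dict(np.load(f"{n}0.npz")); P=pts(p,p["z_map"]>0); Q=P[(P[:,0]>.4)&(P[:,0]<.65)&(P[:,1]>-.25)&(P[:,1]<.35)]
    # visible track wood between z 5..15mm
    c=np.array([.567,.18]); d=np.array([-.2,-.98])
    for it in range(6):
        d/=np.linalg.norm(d); nn=np.array([-d[1],d[0]]); s=(Q[:,:2]-c)@d; t=(Q[:,:2]-c)@nn
        tr=(abs(t)<.032)&(Q[:,2]>.0095)&(Q[:,2]<.0145)&(s<.2)
        T=Q[tr][:,:2]
        xs=s[tr]; b=np.arange(-.13,.22,.02); mids=[]
        for lo in b:
            m=(xs>lo)&(xs<lo+.02)
            if m.sum()>8: mids.append([lo+.01,(t[tr][m].min()+t[tr][m].max())/2, np.ptp(t[tr][m])])
        mids=np.array(mids); g=mids[(mids[:,2]>.036)&(mids[:,2]<.052)]
        if len(g)<3: print(mids); break
        k=np.polyfit(g[:,0],g[:,1],1); c=c+nn*k[1]; d=d+nn*k[0]
    d/=np.linalg.norm(d); nn=np.array([-d[1],d[0]])
    s=(Q[:,:2]-c)@d; t=(Q[:,:2]-c)@nn
    L=(abs(t)<.03)&(Q[:,2]>.066)&(Q[:,2]<.08)&(s<.12)&(s>-.1)
    B=p["img"].astype(int)
    print(n,"c",c,"d",d,np.degrees(np.arctan2(d[1],d[0])),"nbins",len(g), "track back s",np.percentile(s[tr],1))
    cab=L&(s<-.02); print(" cab s",np.percentile(s[cab],[1,50,99]),"t",np.percentile(t[cab],[2,98]))
    rf=(abs(Q[:,2]-.102)<.005); print(" roof s",np.percentile(s[rf],[1,99]),"t",np.percentile(t[rf],[1,99]))
    bl=(abs(Q[:,2]-.064)<.003)&(s>.08)&(s<.25)&(abs(t)<.025); print(" cont s",np.percentile(s[bl],[2,98]),"t",np.percentile(t[bl],[2,98]))
E
```

```text
top c [0.56514911 0.18037816] d [-0.18218602 -0.98326408] -100.49711542433118 nbins 14 track back s -0.1297031494050032
 cab s [-0.04771092 -0.03406432 -0.02055253] t [-0.0188157   0.01897482]
 roof s [0.23133276 0.38418146] t [-0.0449527   0.05129205]
 cont s [0.12101128 0.18741792] t [-0.0146287   0.01411298]
scene c [0.56701475 0.1799975 ] d [-0.18173455 -0.98334763] -100.47080894566479 nbins 7 track back s -0.13097713304155084
 cab s [-0.04808159 -0.03467826 -0.02041989] t [-0.01996894  0.01855734]
 roof s [0.25997749 0.35809591] t [-0.01739807  0.02629762]
 cont s [0.11956262 0.18772074] t [-0.01566139  0.01452062]
```

```bash
cat >> h.py <<'E'
from scipy.spatial.transform import Rotation as Ro
c=np.array([.566,.1802]); d=np.array([-.1820,-.9833]); d/=np.linalg.norm(d); D=np.r_[d,0]; U=np.array([0,0,1.])
a=np.radians(20); Z=np.sin(a)*D-np.cos(a)*U
def rot(sign):
    Y=sign*np.cross(U,D); return Ro.from_matrix(np.stack([np.cross(Y,Z),Y,Z],1)).as_rotvec()
def at(s,z=.0215): return np.r_[c+s*d,z]
def st():
    x=sense(); p=x["position"]; return np.round([x["clock"],(p[:2]-c)@d*1e3,p[2]*1e3,x["wrist_force"]@D,*x["wrist_force"]],2)
E
python3 - <<'E'
from h import *
qs=[(s,solve_ik(at(-.095,.2),rot(s))) for s in (1,-1)]
for s,q in qs: print(s,None if q is None else np.round(q,2), [solve_ik(at(x),rot(s)) is not None for x in(-.095,-.05,0,.05,.1,.13)])
q0=sense()["q"]; s=min((x for x in qs if x[1] is not None),key=lambda x:abs(x[1][5]-q0[5]))[0]; print("sign",s)
open("sign","w").write(str(s))
p=sense()["position"]
line_to([p[0],p[1],.38],velocity=.25); gripper_close(20)
movep(at(-.095,.3),rot(s)); print(st())
line_to(at(-.095,.12),velocity=.15); line_to(at(-.095),velocity=.08); print(st(),sense()["gripper_width"])
p=read_camera("scene"); cv2.imwrite("pics/pre.png",cv2.resize(p["img"][130:310,280:520,::-1],None,fx=3,fy=3))
E
```

```text
1 [ 0.48  0.53  1.23 -0.27  1.6   0.69] [True, True, True, True, True, True]
-1 [ 0.48  0.53  1.23 -0.27  1.6  -2.45] [True, True, True, True, True, True]
sign 1
[ 5.6500e+00 -9.4130e+01  3.0018e+02  6.0000e-01 -7.3000e-01 -4.7000e-01
  3.0000e-02]
[  8.38 -95.26  22.14  -0.3    0.22   0.27   0.38] 5.81984260089834e-05
```

View pics/pre.png

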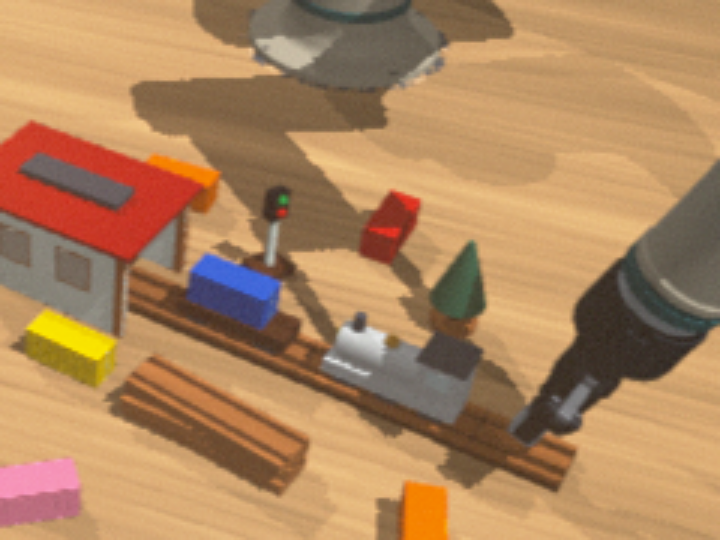

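The fingertips stand centred behind the loco at (525,435), clear of the tree and the track stack. I push in short, force-limited segments and log the force.

```bash
python3 - <<'E'
from h import *
x=-.095
hit=line_to(at(-.065),velocity=.04,stop_force=4); print(hit,st())
x=-.065
while x<.035 and not hit:
    x+=.01; hit=line_to(at(x),velocity=.022,stop_force=5.5); print(hit,st()[:4])
E
```

```text
False [  9.33 -65.17  21.52   0.42   0.65  -0.54   0.75]
False [  9.94 -54.87  21.52  -0.87]
False [ 10.55 -44.46  21.53  -1.05]
False [ 11.16 -34.49  21.5   -0.82]
False [ 11.77 -24.46  21.49  -0.17]
False [ 12.38 -14.56  21.5   -0.89]
False [12.98 -4.36 21.49 -0.57]
False [13.59  5.59 21.51  0.11]
False [ 1.420e+01  1.556e+01  2.149e+01 -1.000e-02]
False [14.81 25.54 21.52 -0.24]
False [15.42 35.55 21.51 -0.24]
```

```bash
python3 - <<'E'
from h import *
hit=line_to(at(.055),velocity=.02,stop_force=5); print(hit,st()[:4])
p=read_camera("scene"); cv2.imwrite("pics/mid.png",cv2.resize(p["img"][130:310,280:520,::-1],None,fx=3,fy=3))
if not hit:
    hit=line_to(at(.13),velocity=.009,stop_force=5); print(hit,st()); sleep(.1); print(st())
p=read_camera("scene"); cv2.imwrite("pics/end.png",cv2.resize(p["img"][130:310,280:520,::-1],None,fx=3,fy=3))
E
```

```text
False [16.57 55.25 21.52 -0.75]
True [21.32 98.85 21.09 -1.22  1.03  1.05  0.13]
[ 2.142e+01  9.882e+01  2.078e+01  2.300e-01  8.700e-01 -3.900e-01
  3.000e-02]
```

View pics/end.png

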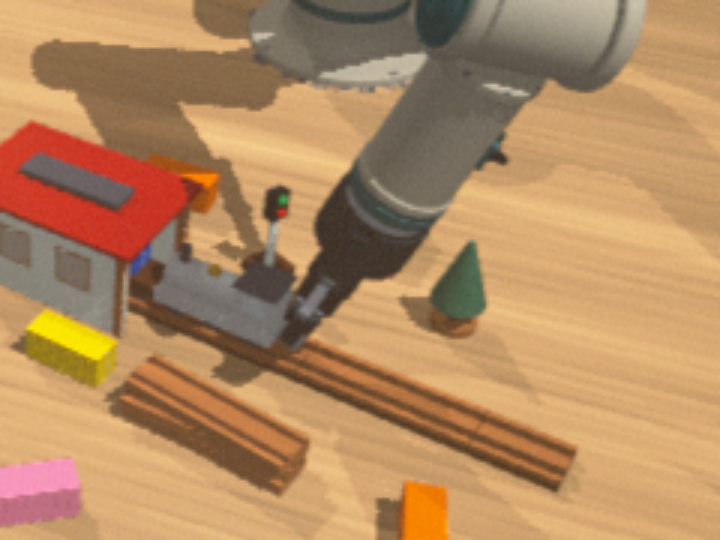

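The loco, at (225,295), has pushed the wagon into the shed and the container still rides on it at (140,260). A second gentle press will confirm it's the block.

```bash
python3 - <<'E'
from h import *
hit=line_to(at(.1025,.0208),velocity=.006,stop_force=5); print(hit,st())
sleep(.2); print(st())
E
```

```text
True [ 2.192e+01  9.883e+01  2.014e+01 -1.790e+00 -6.000e-02  1.830e+00
  5.900e-01]
[22.12 98.81 19.77 -0.64  0.14  0.62  0.25]
```

```bash
python3 - <<'E'
from h import *
line_to(at(.0960,.0215),velocity=.03); print(st())
hit=line_to(at(.1035,.0215),velocity=.008,stop_force=6.5); print(hit,st())
line_to(at(.06,.0215),velocity=.05); print(st())
line_to(at(.02,.2),velocity=.15)
line_to(at(-.06,.3),velocity=.2)
p=read_camera("scene"); cv2.imwrite("pics/fin.png",cv2.resize(p["img"][130:310,280:520,::-1],None,fx=3,fy=3))
t=read_camera("top")
for q in (p,t):
    P=pts(q,q["z_map"]>0); s=(P[:,:2]-c)@d; e=(P[:,:2]-c)@np.array([-d[1],d[0]])
    m=(abs(e)<.025)&(P[:,2]>.066)&(P[:,2]<.08)&(s<.145)&(s>.06); print("cab s",np.percentile(s[m],[1,99]),np.ptp(P[m][:,2]))
    m=(abs(e)<.02)&(P[:,2]>.025)&(P[:,2]<.07)&(s>.18)&(s<.26); print("wagon/cont",[ (round(a,3),np.round(np.median(P[m&(abs(s-a)<.004)][:,2]),4)) for a in np.arange(.2,.25,.008) if (m&(abs(s-a)<.004)).any()])
E
```

```text
[22.38 95.98 21.46 -0.41  0.26  0.37  0.44]
True [22.99 98.84 21.09 -1.72  0.44  1.67  0.57]
[23.92 60.19 21.46  0.27 -0.21 -0.24 -0.43]
cab s [0.10788558 0.14469825] 0.006227398530319395
wagon/cont [(np.float64(0.2), np.float64(0.0499)), (np.float64(0.208), np.float64(0.0499)), (np.float64(0.216), np.float64(0.032)), (np.float64(0.224), np.float64(0.0314)), (np.float64(0.232), np.float64(0.0315)), (np.float64(0.24), np.float64(0.0348)), (np.float64(0.248), np.float64(0.0435))]
cab s [0.10891603 0.14447027] 0.008900072034065953
wagon/cont [(np.float64(0.2), np.float64(0.0532)), (np.float64(0.208), np.float64(0.0569)), (np.float64(0.216), np.float64(0.0551))]
```

View pics/fin.png

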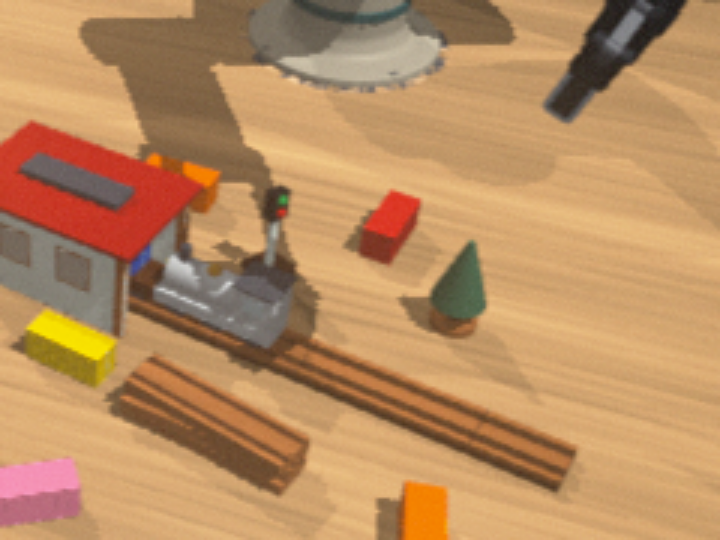

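The loco stands level at (225,300) and closed up to the wagon, with the blue container at (140,260) and the toys untouched. All three presses stopped within 0.02 mm of each other, so I hand in.

```bash
python3 -c "
from h import *
print(job_done(), sense()['clock'])"
```

```text
the job is handed in; nothing more can be done
the job is handed in; nothing more can be done
```

The job is handed in, with no verdict returned: the locomotive and wagon stand closed up in the shed, the wagon stopping about 90 mm inside (three presses at up to 6.5 N stopped at the same spot, so I take it as the buffer block, which I couldn't see), the container still on the wagon and the robot clear.

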